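Start the yoghurt maker: set the dial, lid it, take off the storage cover

TASK

Start the yoghurt maker: first turn its dial until the pointer stands at the one long mark of the scale. Then take the two nested steel lids together by the wide rim of the lower (inner) lid, lower them gently (no dropping) into the round pot mouth until the rim sits fully home, and let go. Finally lift the outer lid alone by its knob straight up, leaving the inner lid seated and undisturbed, and finish while still holding the outer lid level in the gripper, at least 10 cm above where it sat, without putting it down; leave the other things where they are.

Things in the scene. Friction and masses are not known exactly. Their poses are not given: they have to be found in the camera images.
- maker: Yoghurt maker, fixed. Origin on the worktop, front = its -x, left = its +y. White box 120 (x) by 148 (y), 60 high, centred at y -56, dial on its flat top; joined to it a round steel drum of radius 58 centred at y +70, narrowing at 67 to 72 mm height to an upright tubular neck, outside diameter 62, with its rim at 95 mm height; both on a 14 mm base, 124 by 264.
- pot_mouth (a point): Centre of the pot mouth, at rim height (95 mm above the worktop). The mouth is 54 mm in diameter, its wall 4 mm thick, the pot about 89 mm deep.
- dial (a joint): Angle of the dial (rad), 0 when its pointer stands at the long mark; grows as it turns clockwise seen from above; starts between -1.3 and -0.5 (so it must turn clockwise). It has no stop near the scale, turns with about 0.05 N m friction and stays where it is left. Short marks every 0.3 rad.
- dial_top (a point): Top centre of the black dial, on its upright axis, 89 mm above the worktop; turns with the dial. Its x axis points along the grip bar to the end with the white pointer line. The bar is 46 long, 13 wide, 24 high, on a round skirt of radius 26 whose top is 66 mm above the worktop. Grip across the 13 mm, centred on the axis.
- long_mark (a point): The one long mark of the scale (16 mm long, the others 5 mm), black, on the deck 40 mm from the dial's axis.
- inner_lid: Inner (lower) steel lid, 0.1 to 0.21 kg, loose, upright on the worktop, round. Origin at the centre of its underside, z up: plug of diameter 50 from 0 to 18 mm height, wide rim of diameter 66 from 18 to 30, then under the outer lid a boss of diameter 41 to 36 and a button to 42. Fully home, the rim lies on the pot's rim: this origin is then 18 mm below pot_mouth.
- outer_lid: Outer steel lid (cover), 0.06 to 0.13 kg, loose, resting on the inner lid's rim, over its boss, with about 2.5 mm side play. Origin at the centre of its underside (30 mm above the inner lid's origin), z up: hollow cap, outside diameter 54, 18 high; black knob on top: neck of diameter 12 from 18 to 24 mm, head of diameter 20 from 24 to 36 mm.
- sugar_tin: Bystander: square canister with a wooden lid, 87 x 87 x 120 mm; origin at the centre of its underside. Leave alone.
- spice_jar: Bystander: spice jar with a dark cap, diameter 41, 105 high; origin at the centre of its underside. Leave alone.
- mug: Bystander: striped mug, 86 x 116 x 101 mm; origin at the centre of its underside. Leave alone.
- soup_tin: Bystander: low tin, diameter 75, 58 high; origin at the centre of its underside. Leave alone.
Things that resemble listed ones, but are neither listed nor needed, are in the scene too. What is shaped like the outer_lid but blue or red is not meant. What is shaped like the inner_lid but turquoise is not meant.

How it is judged (in metres and radians):
On the way, in this order (a step that is already met when the one before it is completed fails the run):
1. the dial's pointer stands at the long mark (within 0.14 rad), both lids still off the pot (value of joint dial between -0.14 and 0.14 rad and horizontal distance between inner_lid and pot_mouth above 0.1 m), for 0.2 s.
2. the inner lid is fully home in the pot mouth with the outer lid still nested on it, and both are let go (z of inner_lid in the frame of pot_mouth between -0.0205 and -0.0155 m and horizontal distance between inner_lid and pot_mouth below 0.005 m and angle between inner_lid's own z axis and vertical below 0.06 rad and z of outer_lid in the frame of inner_lid between 0.027 and 0.033 m and horizontal distance between outer_lid and inner_lid below 0.007 m and contact force between the fingers and inner_lid below 0.1 N and contact force between the fingers and outer_lid below 0.1 N), for 0.2 s.
At the end, for the whole second after the job is handed in: Dial within 0.14 rad of the mark; inner lid home (height 2.5 mm, centre 5 mm, tilt 0.06 rad), untouched by fingers; outer lid still in the fingers, underside at least 9 cm above the pot rim, tilt under 0.25 rad, touching neither inner lid nor maker; lids at rest (value of joint dial between -0.14 and 0.14 rad and z of inner_lid in the frame of pot_mouth between -0.0205 and -0.0155 m and horizontal distance between inner_lid and pot_mouth below 0.005 m and angle between inner_lid's own z axis and vertical below 0.06 rad and z of outer_lid in the frame of pot_mouth above 0.09 m and angle between outer_lid's own z axis and vertical below 0.25 rad and contact force between the fingers and outer_lid above 0.3 N and contact force between outer_lid and inner_lid below 0.05 N and contact force between outer_lid and maker below 0.05 N and contact force between the fingers and inner_lid below 0.1 N and linear speed of outer_lid below 0.03 m/s and linear speed of inner_lid below 0.02 m/s); the arm keeps its last pose, push and grip.
It fails at once if the outer lid is taken off while the inner lid is not fully seated in the pot, or the inner lid is lifted or tilted once the outer lid is off (distance between outer_lid and inner_lid above 0.042 m and not (z of inner_lid in the frame of pot_mouth between -0.0205 and -0.0155 m and horizontal distance between inner_lid and pot_mouth below 0.005 m and angle between inner_lid's own z axis and vertical below 0.06 rad)).
It fails at once if the inner lid is dropped (moves faster than 0.4 m/s without the fingers holding it) (linear speed of inner_lid above 0.4 m/s and contact force between the fingers and inner_lid below 0.2 N).
It fails at once if a bystander is disturbed (moved more than 3 cm) (distance of any of sugar_tin, spice_jar, mug, soup_tin from where it was at the start of the episode above 0.03 m).
It also fails if it takes over 72 s, if anything falls off the work surface, if the arm or the gripper's body presses on something with over 40 N, if the wrist force passes 120 N, or if a joint passes its speed limit or range.

ROBOT

A 7-joint arm with a two-finger parallel gripper is mounted at the origin on a cart in front of the work surface, level with it; the furniture and walls round the work are solid. World frame = base frame: x ahead of the robot, y to its left, z up, the work surface at z = 0. Lengths are in m, angles in degrees, forces in N, time in s.
With the tool pointing down it reaches from about 0.35 to 0.775 m from the base axis. Payload 3.1 kg.
Tool frame: the origin (TCP) lies on the centre line of the jaws, within the pads' length; the fingertips stand 17 mm ahead of it and the grasp point (between the pads) lies 2 mm behind it (robot.tip_reach is the distance from the TCP to the fingertips, in m); z points along the fingers, y is the line along which they close (so a half turn about z gives the same grasp; the last joint's range is limited). The gripper opens to 85 mm and grips with 20 to 120 N. Pads are 22 mm wide; open, the fingers measure 114 mm over their backs; the gripper's body (76 mm by 85 mm) begins 54 mm behind the grasp point. The pads swing forward as they close: fully open they stand 13 mm farther back than shut.
Start: joints at [-71.488, 17.813, 0.802, 86.603, -0.252, 75.585, -1.558], TCP at [0.196, 0.514, 0.219] pointing down, gripper open.
Joint ranges: [-154.91, 154.91], [-16.99, 109.72], [-72.82, 74.43], [7.12, 147.25], [-82.49, 262.49], [11.32, 116.49], [-174.64, 174.64]. Speed limits (degrees/s): [159.86, 159.86, 180, 180, 180, 180, 180].

INTERFACE

Orientations are given as [roll, pitch, yaw] about the fixed x, y, z axes, in that order (R = Rz(yaw) Ry(pitch) Rx(roll)).
In Python, from station import robot, fingers, vision, workorder, recognise gives the robot as it stands. Calls block until the motion is done:
- robot.move_to(position, orientation): joint-space move of the TCP to a pose.
- robot.line_to(position, orientation=None, velocity=0.15, f_stop=None): straight line of the TCP; orientation=None keeps the orientation; velocity is the mean speed in m/s. With f_stop (N) it stops when the force on the tool has changed by that much, and returns True; else False.
- robot.move_j(angles): joint-space move.
- fingers.gripper_to(opening, force=None): opening from 0.0 (shut) to 1.0 (fully open); force is the grip in N (None keeps the last); returns when the fingers have stopped.
- robot.pause(seconds).
- robot.inverse_kinematics(position, orientation): joint angles nearest the present ones, or None.
- vision.grab_frame(name): name is "scene" or "top" or "wrist"; returns the picture (480x640x3 uint8, red, green, blue); there is no depth.
- vision.calibration(name): a dict with "mtx" (3x3 intrinsics, pixels), "extrinsics" (4x4, takes a point from world to camera coordinates); the wrist camera has in their place "T_tool_cam" (4x4, takes a point from camera to tool coordinates, whose origin is the TCP and whose axes are the flange's). Camera axes: x right, y up, looking along -z (the intrinsics and any distortion apply to the point x, -y, -z); pixel columns grow to the right and rows downward; lengths in m; the calibration is good to about 2 mm. The wrist camera is an equidistant fisheye: a pixel r from the principal point sees the ray r / f radians off the axis. A picture is of the moment at which its call begins: read the wrist's pose just before it. calibration takes no time and is no camera call.
A pose or a line that the arm cannot do raises robot.PlanningError and nothing moves.
- workorder.close_job(): hands the job in; it is judged then, once.
Trained networks look in the newest picture that a camera, given by its name, has taken for a name from the list of things; names that differ only in an ending like _2 or _b are one class to them, and where a whole thing is asked for, a point or a joint stands for the part that bears it (a point fixed in the world has none). Each returns a list of dicts, best first, with "p" (0 to 1); they miss things now and then, are a little off and sometimes report something else, mostly with a low value. They report only what shows in the picture. A call takes as long as a camera call. They do not tell look-alikes from the thing itself.
- recognise(label, camera): "rect" ([centre column, centre row, width, height] in pixels, round what is visible of it).
Readings, each from a call of its own:
- robot.current_time_s(): time.
- robot.current_joint_positions(): joint angles.
- robot.current_dq(): joint speeds.
- robot.current_joint_torque(): joint torques, N m.
- robot.current_tool_pos(): TCP position.
- robot.current_eef_rot(): TCP orientation.
- robot.current_contact_force(): force on the tool from outside, world axes, zero at the start.
- robot.current_torque(): the same for the moment, N m.
- robot.current_finger_gap(): opening from 0.0 (shut) to 1.0 (fully open).
- robot.current_gripper_force(): force on a finger pad.
Only numpy, scipy, OpenCV 4.12 (cv2) and the standard library are available. Lean on these libraries where they do the work, as an engineer would, in place of code of your own. Each camera call takes 0.05 s, during which the arm holds its last target. There are 200 camera calls.

## Working session

There is one attempt and no reset: what is moved stays moved. The work goes in short steps, each a Python script; the robot and the scene stay as the last script left them, time stands still between calls to the robot, and variables do not carry over. Pictures are saved under pics/ and viewed, at most 13 in all, crops included, and the job is handed in when it is done.

```bash
ls; mkdir -p pics
cat > h.py <<'E'
import numpy as np, cv2
from scipy.spatial.transform import Rotation as R
from station import robot, fingers, vision, workorder, recognise
def grab(cam,fn=None):
    im=vision.grab_frame(cam)
    if fn: cv2.imwrite('pics/'+fn,im[:,:,::-1])
    return im
def toolpose():
    T=np.eye(4);T[:3,:3]=R.from_euler('xyz',robot.current_eef_rot(),degrees=True).as_matrix();T[:3,3]=robot.current_tool_pos();return T
def cam_world(cam,T=None):
    c=vision.calibration(cam)
    return c, (T@np.array(c['T_tool_cam']) if cam=='wrist' else np.linalg.inv(np.array(c['extrinsics'])))
def pix(cam,uv,z,T=None):
    """pixel -> world at height z"""
    c,W=cam_world(cam,T);K=np.array(c['mtx']);u,v=uv
    if cam=='wrist':
        d=np.array([(u-K[0,2])/K[0,0],(v-K[1,2])/K[1,1]]);r=np.hypot(*d)
        s=np.sinc(r/np.pi);ray=np.array([d[0]*s,-d[1]*s,-np.cos(r)])
    else:
        dist=c.get('dist');dist=None if dist is None else np.array(dist,float)
        n=cv2.undistortPoints(np.array([[[u,v]]],float),K,dist)[0,0];ray=np.array([n[0],-n[1],-1])
    ray=W[:3,:3]@ray;o=W[:3,3]
    return o+ray*(z-o[2])/ray[2]
def proj(cam,p,T=None):
    c,W=cam_world(cam,T);K=np.array(c['mtx']);q=np.linalg.inv(W)@np.append(p,1);q=np.array([q[0],-q[1],-q[2]])
    if cam=='wrist':
        r=np.hypot(q[0],q[1]);t=np.arctan2(r,q[2]);q=np.array([q[0]/r*t,q[1]/r*t,1])
        return K[0,0]*q[0]+K[0,2],K[1,1]*q[1]+K[1,2]
    dist=c.get('dist');dist=None if dist is None else np.array(dist,float)
    return cv2.projectPoints(q.reshape(1,1,3),np.zeros(3),np.zeros(3),K,dist)[0].ravel()
E
cat > a.py <<'E'
from h import *
np.set_printoptions(precision=4,suppress=True)
for cam in ['top','scene']:
    grab(cam,cam+'0.png'); c=vision.calibration(cam); print(cam,{k:np.array(v).round(3).tolist() if k!='extrinsics' else np.linalg.inv(np.array(v)).round(3).tolist() for k,v in c.items()})
    for l in ['maker','dial','inner_lid','outer_lid','sugar_tin','spice_jar','mug','soup_tin']:
        print(l,[(np.round(d['rect']).tolist(),round(d['p'],2)) for d in recognise(l,cam)][:4])
print(np.array(vision.calibration('wrist')['T_tool_cam']).round(3),robot.current_eef_rot(),robot.tip_reach)
E
python3 a.py
```

```text
pics
top {'mtx': [[535.39, 0.0, 319.837], [0.0, 535.39, 238.256], [0.0, 0.0, 1.0]], 'extrinsics': [[-0.117, 0.777, -0.619, -0.32], [-0.993, -0.08, 0.087, 0.136], [0.018, 0.625, 0.78, 1.201], [0.0, 0.0, 0.0, 1.0]]}
maker [([339.0, 274.0, 21.0, 48.0], 0.96)]
dial [([331.0, 268.0, 13.0, 20.0], 0.56)]
inner_lid [([401.0, 239.0, 24.0, 19.0], 0.96)]
outer_lid [([446.0, 296.0, 23.0, 20.0], 0.86), ([402.0, 273.0, 19.0, 11.0], 0.74)]
sugar_tin []
spice_jar [([380.0, 197.0, 14.0, 33.0], 0.97), ([439.0, 200.0, 34.0, 48.0], 0.18)]
mug [([252.0, 201.0, 40.0, 38.0], 0.81)]
soup_tin [([204.0, 205.0, 28.0, 14.0], 0.77)]
scene {'mtx': [[485.364, 0.0, 319.993], [0.0, 485.364, 237.034], [0.0, 0.0, 1.0]], 'extrinsics': [[0.71, 0.35, -0.611, -0.125], [-0.704, 0.34, -0.624, -0.683], [-0.01, 0.873, 0.487, 0.642], [0.0, 0.0, 0.0, 1.0]]}
maker [([292.0, 265.0, 101.0, 89.0], 0.59)]
dial [([305.0, 259.0, 23.0, 21.0], 0.78)]
inner_lid [([407.0, 305.0, 31.0, 28.0], 0.67)]
outer_lid [([379.0, 371.0, 31.0, 28.0], 0.68), ([429.0, 337.0, 28.0, 27.0], 0.58), ([370.0, 325.0, 27.0, 25.0], 0.56)]
sugar_tin [([493.0, 295.0, 53.0, 73.0], 0.67)]
spice_jar [([435.0, 257.0, 24.0, 50.0], 0.7)]
mug []
soup_tin [([281.0, 203.0, 26.0, 28.0], 0.96)]
[[ 0.001  0.952  0.307  0.079]
 [ 1.    -0.001 -0.    -0.001]
 [-0.     0.307 -0.952 -0.155]
 [ 0.     0.     0.     1.   ]] [179.9965   0.0002 159.1037] 0.017
```

```bash
python3 -c "
import cv2
a=cv2.imread('pics/scene0.png')[170:430,200:560];cv2.imwrite('pics/s1.png',cv2.resize(a,None,fx=2.2,fy=2.2,interpolation=2))
a=cv2.imread('pics/top0.png')[160:340,180:480];cv2.imwrite('pics/t1.png',cv2.resize(a,None,fx=2.6,fy=2.6,interpolation=2))"
```

```text
(no output)
```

View pics/s1.png

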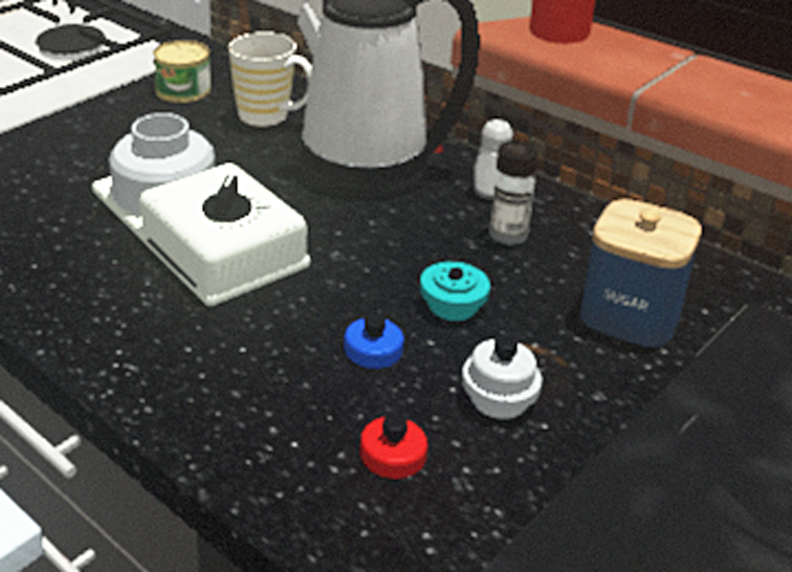

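View pics/t1.png

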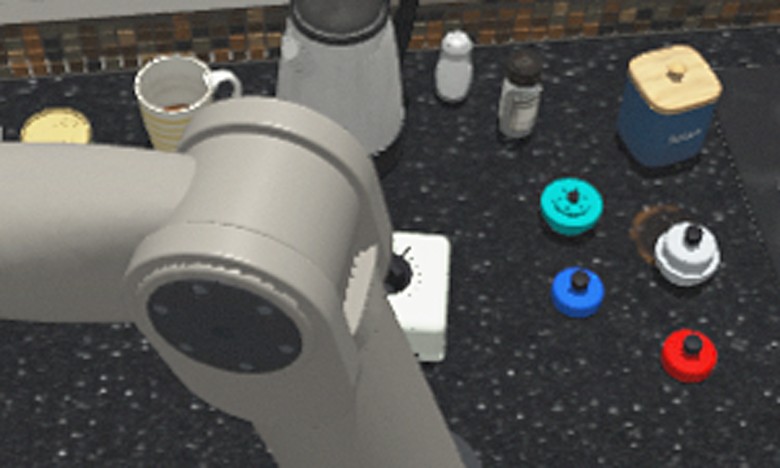

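The scene picture shows the white and steel lid stack at about pixel (428,340), with the knob at (430,325). Its look-alikes are turquoise, blue and red. The maker's dial is at (303,262) and the pot mouth at (272,229), with the kettle behind it. In the top view the arm hides most of the maker.

```bash
cat > b.py <<'E'
from h import *
np.set_printoptions(precision=4,suppress=True)
S=lambda u,v:(200+u/2.2,170+v/2.2); Tp=lambda u,v:(180+u/2.6,160+v/2.6)
print('lid knob',pix('scene',S(505,345),.06),pix('top',Tp(692,234),.06))
print('dial',pix('scene',S(228,206),.066)); print('mouth',pix('scene',S(160,127),.095))
for n,p in dict(mug=(263,122),soup=(183,98),turq=(455,315),blue=(375,360),red=(395,470),kettle=(365,155),jar=(510,240),sugar=(630,340)).items(): print(n,pix('scene',S(*p),0))
E
python3 b.py
```

```text
lid knob [ 0.5073 -0.3239  0.06  ] [ 0.5101 -0.3258  0.06  ]
dial [ 0.4874 -0.0059  0.066 ]
mouth [0.5149 0.1308 0.095 ]
mug [0.7274 0.1872 0.    ]
soup [0.7011 0.314  0.    ]
turq [ 0.5762 -0.2275  0.    ]
blue [ 0.4723 -0.215   0.    ]
red [ 0.3814 -0.3122  0.    ]
kettle [0.7532 0.037  0.    ]
jar [ 0.721  -0.1926  0.    ]
sugar [ 0.6594 -0.3652  0.    ]
```

```bash
cat > c.py <<'E'
from h import *
np.set_printoptions(precision=4,suppress=True)
for y in (0,90,180,-90): print(y,robot.inverse_kinematics([.487,-.006,.2],[180,0,y]),robot.inverse_kinematics([.51,-.325,.2],[180,0,y]))
robot.move_to([.50,.04,.24],[180,0,180]) 
robot.pause(.3)
T=toolpose(); print(T, robot.current_joint_positions())
np.save('T1.npy',T); grab('wrist','w1.png')
for l in ['maker','dial','pot_mouth','long_mark']:
    print(l,[(np.round(d['rect']).tolist(),round(d['p'],2)) for d in recognise(l,'wrist')][:4])
E
python3 c.py
```

```text
0 [-39.9205  13.7782  46.806   99.1938 -10.5454  71.5728 -80.5823] [ -2.0957  31.8917  52.525   80.6114 -25.2224  79.7103 -39.3661]
90 [-36.7727  13.1361  42.7067  99.1034  -9.36    71.399    8.1874] [ -1.9021  31.7642  52.1411  80.6042 -24.9939  79.6337  50.4573]
180 [-32.4409  12.4513  37.2223  98.9725  -7.918   71.2234  96.6899] [ -5.473   34.5715  59.713   80.7345 -29.7081  81.381  144.0664]
-90 [ -52.2503   18.5614   64.7936   99.5034  -17.5155   73.1287 -163.4227] [  -7.4119   36.6661   64.4598   80.8022  -32.8964   82.7654 -123.5377]
[[-1.     -0.001  -0.0002  0.5   ]
 [-0.001   1.     -0.      0.0405]
 [ 0.0002 -0.     -1.      0.2399]
 [ 0.      0.      0.      1.    ]] [-32.4272  12.2731  31.3554  92.6786  -6.5207  76.89    89.8837]
maker [([334.0, 204.0, 262.0, 165.0], 0.81)]
dial [([267.0, 204.0, 56.0, 59.0], 0.74)]
pot_mouth [([334.0, 202.0, 262.0, 154.0], 0.62)]
long_mark [([334.0, 202.0, 261.0, 158.0], 0.8)]
```

View pics/w1.png

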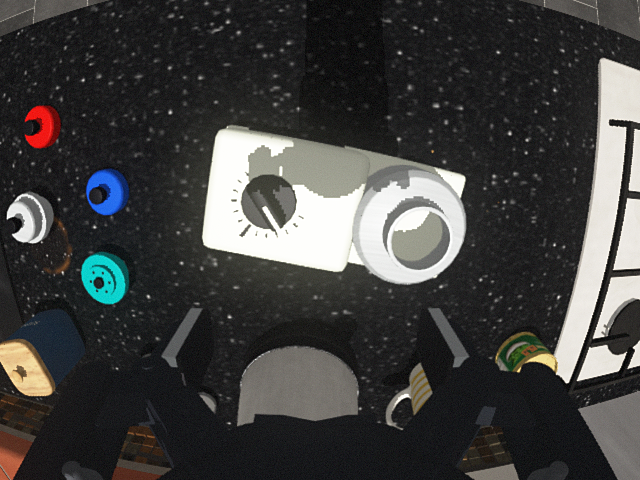

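The wrist view shows the dial at (268,202), with its pointer towards (278,230). There may be a long mark near (244,234), and the neck rim is at about (417,233). I'll zoom in.

```bash
python3 -c "
import cv2,numpy as np
i=cv2.imread('pics/w1.png');a=cv2.resize(i[155:255,215:325],None,fx=4,fy=4,interpolation=2);b=cv2.resize(i[185:285,370:460],None,fx=4,fy=4,interpolation=2)
cv2.imwrite('pics/w1z.png',np.hstack([a,b]))"
```

```text
(no output)
```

View pics/w1z.png

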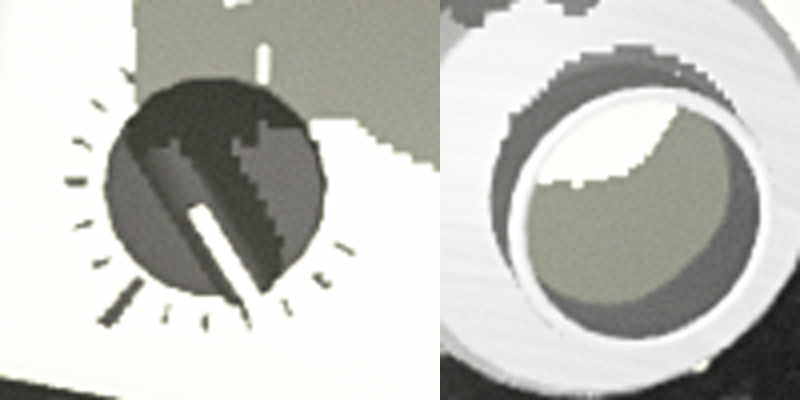

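```bash
cat > d.py <<'E'
from h import *
np.set_printoptions(precision=4,suppress=True)
T=np.load('T1.npy');D=lambda u,v:(215+u/4-.375,155+v/4-.375)
P=lambda u,v,z:pix('wrist',D(u,v),z,T)
c=P(216,187,.066);print('dial',c)
e=[P(105,187,.066),P(327,187,.066),P(216,78,.066),P(216,297,.066)];print('diam',np.linalg.norm(e[1]-e[0]),np.linalg.norm(e[2]-e[3]))
M0=pix('wrist',(370+(638-440)/4-.375,185+214/4-.375),.095,T);print('mouth',M0)
x=lambda u,v:pix('wrist',(370+(u-440)/4-.375,185+v/4-.375),.095,T)
print('diam',np.linalg.norm(x(508,214)-x(768,214)),np.linalg.norm(x(638,87)-x(638,342)))
an=lambda a,b:np.degrees(np.arctan2(*(b-a)[1::-1]))
a,b=P(140,282,.06),P(103,323,.06);print('mark',a,b,np.linalg.norm((a+b)/2-c),an(a,b),an(c,(a+b)/2))
p,q=P(195,210,.089),P(258,290,.089);print('ptr',p,q,an(p,q),an(c,q),np.linalg.norm(q-c))
m=P(244,350,.06)
print('dial->mouth',an(c,M0)-90,np.linalg.norm((M0-c)[:2]))
E
python3 d.py
```

```text
dial [ 0.4877 -0.0022  0.066 ]
diam 0.050932342577998904 0.05090947474726351
mouth [0.5133 0.1303 0.095 ]
diam 0.05973072945934657 0.05839856373199619
mark [ 0.5116 -0.0219  0.06  ] [ 0.5217 -0.0314  0.06  ] 0.03833239993613495 -43.31451272176262 -40.06654655716515
ptr [ 0.4879 -0.004   0.089 ] [0.5056 0.0091 0.089 ] 36.45514757021103 32.27960276468096 0.031253028533856884
dial->mouth -10.948292181954528 0.13498727119753534
```

The long mark lies at about −40° in world yaw and the pointer at about +36°. So I'll grip across the bar at yaw 216 and turn it clockwise to yaw 140.

```bash
cat > e.py <<'E'
from h import *
np.set_printoptions(precision=3,suppress=True)
x,y=.4877,-.003
robot.move_to([x,y,.18],[180,0,-144]); fingers.gripper_to(.55,40)
print(robot.current_joint_positions())
print('stop',robot.line_to([x,y,.088],velocity=.08,f_stop=8), robot.current_tool_pos())
f0=np.array(robot.current_contact_force())
fingers.gripper_to(0,30)
print(robot.current_finger_gap(),robot.current_gripper_force(),np.array(robot.current_contact_force())-f0)
q=list(robot.current_joint_positions())
for k in range(4):
    q[6]-=19; robot.move_j(q); print(np.array(robot.current_contact_force())-f0,np.array(robot.current_torque()),np.array(robot.current_tool_pos()))
print(robot.current_eef_rot(),robot.current_time_s())
E
python3 e.py
```

```text
[-25.008  12.683  27.85  100.476  -6.339  68.373 130.614]
stop False [ 0.488 -0.003  0.089]
0.0008292767731449852 0.0 [-0.095  1.037 -0.083]
[ 0.209 -1.084 -0.384] [ 0.009  0.034 -0.025] [ 0.488 -0.003  0.088]
[ 0.503  0.119 -0.337] [-0.008  0.032 -0.02 ] [ 0.488 -0.003  0.088]
[ 0.04   0.173 -0.707] [-0.01  -0.046 -0.011] [ 0.488 -0.003  0.088]
[ 0.123  0.773 -0.448] [0.008 0.06  0.04 ] [ 0.488 -0.003  0.088]
[179.994   0.005 140.263] 8.1333
```

```bash
cat > f.py <<'E'
from h import *
i=grab('wrist');T=toolpose();np.save('T2.npy',T)
j=grab('scene')
cv2.imwrite('pics/f.png',np.hstack([i[:,:,::-1][:, 80:560],cv2.resize(j[200:330,240:350,::-1],(320,378),interpolation=2)[:378] if 0 else cv2.copyMakeBorder(cv2.resize(j[200:330,240:350,::-1],(320,378),interpolation=2),0,102,0,0,0)]))
E
python3 f.py
```

```text
(no output)
```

View pics/f.png

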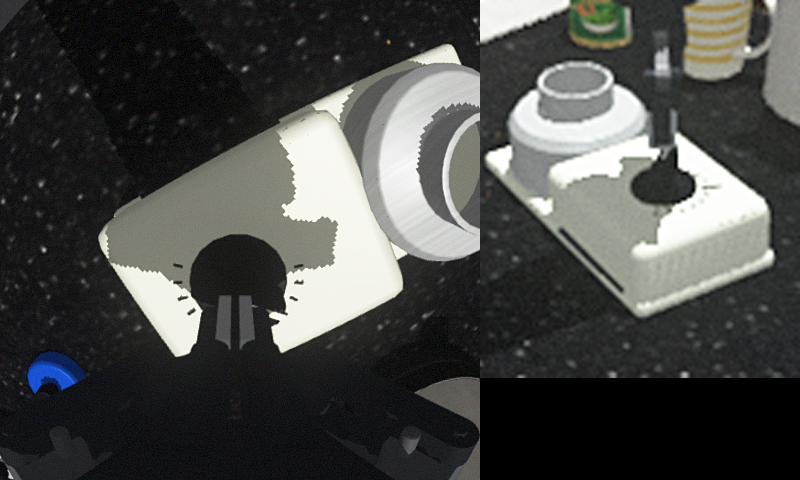

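```bash
cat > g.py <<'E'
from h import *
np.set_printoptions(precision=1,suppress=True)
T=np.load('T2.npy')
tp=T[:3,3];
for n,p in dict(tip=tp-[0,0,.017],tcp=tp,dialc=np.array([.4877,-.0022,.066]),top=np.array([.4877,-.0022,.089])).items():
    print(n,np.array(proj('wrist',p,T))-[80,0],(np.array(proj('scene',p))-[240,200])*[320/110,378/130]+[480,0])
print(robot.current_finger_gap())
robot.line_to(tp+[0,0,.09],velocity=.15); robot.move_to([.50,0.0,.21],[180,0,180]); robot.pause(.2)
T=toolpose();np.save('T3.npy',T);i=grab('wrist')
u,v=np.array(proj('wrist',np.array([.4877,-.0022,.066]),T)).astype(int);print(u,v)
o=[u-70,v-60];print(o)
cv2.imwrite('pics/w3.png',i[:,:,::-1])
cv2.imwrite('pics/w3z.png',cv2.resize(i[v-60:v+60,u-70:u+70,::-1],None,fx=5,fy=5,interpolation=2))
E
python3 g.py
```

```text
tip [237.1 285.6] [662.6 177.8]
tcp [237.3 300.7] [661.9 158.8]
dialc [238.1 280.7] [662.  183.1]
top [238.6 300.6] [661.2 157.3]
-0.001995929891941793
313 209
[np.int64(243), np.int64(149)]
```

View pics/w3z.png

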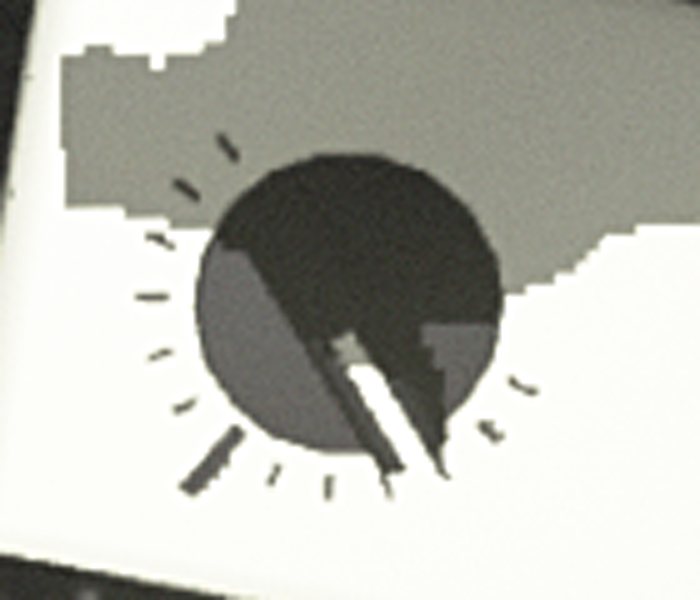

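The dial hasn't moved. The fingers shut with nothing between them, so they must have closed above the bar. I'll probe down with the fingers shut to find the real height.

```bash
cat > g2.py <<'E'
from h import *
np.set_printoptions(precision=4,suppress=True)
T=np.load('T3.npy');P=lambda u,v,z:pix('wrist',(243+u/5-.4,149+v/5-.4),z,T)
c=P(349,304,.066);print(c,np.linalg.norm(P(197,304,.066)-P(502,304,.066)))
print('gap',robot.current_finger_gap())
x,y=.4877,-.003
robot.move_to([x,y,.15],[180,0,-144])
robot.line_to([x,y,.112],velocity=.05)
print(robot.line_to([x,y,.07],velocity=.02,f_stop=5),robot.current_tool_pos(),robot.current_contact_force())
robot.line_to([x,y,.14],velocity=.08)
for o in (1,.5,.3,.15):
    fingers.gripper_to(o); print(o,robot.current_finger_gap())
E
python3 g2.py
```

```text
[ 0.4876 -0.0029  0.066 ] 0.050314857885223656
gap -0.002841007061403188
True [ 0.4877 -0.003   0.0765] [-0.4865 -0.06    4.4431]
1 1.0019144814582928
0.5 0.5003945545413694
0.3 0.3020182360484085
0.15 0.14772851206258839
```

Contact came at TCP z 0.0765. The scene picture and this probe agree that the shut fingertips sit about 12 mm above the reported TCP, not 17 mm below it. I'll go deeper under a force guard.

```bash
cat > e2.py <<'E'
from h import *
np.set_printoptions(precision=4,suppress=True)
x,y=.4877,-.003
fingers.gripper_to(.4,30)
print(robot.line_to([x,y,.075],velocity=.06,f_stop=5))
print('stop',robot.line_to([x,y,.052],velocity=.02,f_stop=4), robot.current_tool_pos(), robot.current_contact_force())
p=np.array(robot.current_tool_pos())
robot.line_to(p+[0,0,.003],velocity=.03)
f0=np.array(robot.current_contact_force())
fingers.gripper_to(0,30)
print(robot.current_finger_gap(),robot.current_gripper_force(),np.array(robot.current_contact_force())-f0,robot.current_tool_pos())
E
python3 e2.py
```

```text
False
stop True [ 0.4875 -0.003   0.0527] [-0.4214  0.8605  4.6568]
0.13963774407967516 32.903117537498474 [ 1.8316 -0.4114 -2.4297] [ 0.4877 -0.0034  0.0555]
```

The bar is gripped: the gap is about 12 mm and the skirt was met where expected. Now the turn.

```bash
cat > e3.py <<'E'
from h import *
np.set_printoptions(precision=3,suppress=True)
f0=np.array(robot.current_contact_force())
q=list(robot.current_joint_positions())
for k in range(4):
    q[6]-=19; robot.move_j(q); print(np.array(robot.current_contact_force())-f0,np.array(robot.current_torque()),robot.current_finger_gap())
print(robot.current_eef_rot(),robot.current_time_s())
p=np.array(robot.current_tool_pos())
fingers.gripper_to(.4); robot.line_to(p+[0,0,.09],velocity=.15); robot.move_to([.50,0.04,.22],[180,0,180]); robot.pause(.2)
T=toolpose();np.save('T4.npy',T);i=grab('wrist','w4.png')
u,v=np.array(proj('wrist',np.array([.4877,-.0022,.066]),T)).astype(int);print(u,v)
a=cv2.resize(i[v-55:v+55,u-60:u+60],None,fx=4,fy=4,interpolation=2)
u2,v2=np.array(proj('wrist',np.array([.5133,.1303,.095]),T)).astype(int);print(u2,v2)
b=cv2.resize(i[v2-55:v2+55,u2-40:u2+40],None,fx=4,fy=4,interpolation=2)
cv2.imwrite('pics/w4z.png',np.hstack([a,b])[:,:,::-1])
E
python3 e3.py
```

```text
[-1.152  1.961  2.94 ] [ 0.261  0.117 -0.07 ] 0.1454316077165164
[-2.064  2.919  3.425] [ 0.744  0.212 -0.038] 0.142481412839492
[-2.549  6.263  3.628] [ 1.252  0.196 -0.055] 0.14400462466407327
[-2.345  6.361  2.18 ] [ 1.391  0.098 -0.053] 0.14191304906714128
[-179.941   -0.27   140.352] 20.775
267 208
427 247
```

View pics/w4z.png

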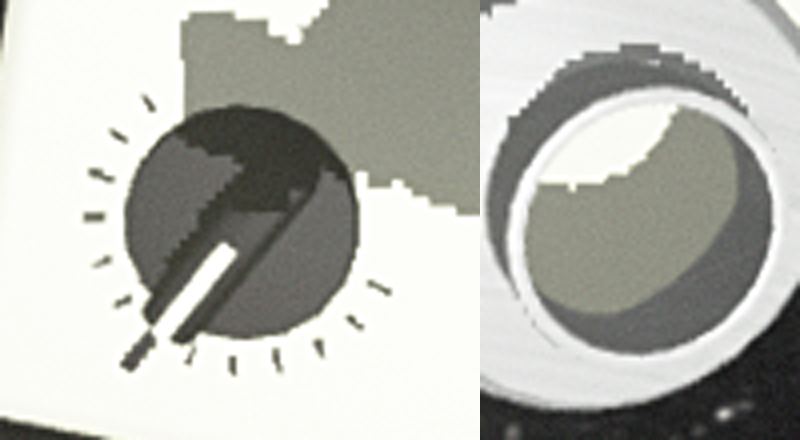

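The pointer now lies along the long mark, with line and mark parallel to within about 2°. The known diameters come out a little small, so there is a small height bias. I'll fit the mouth and the lids from views directly overhead at two opposite yaws.

```bash
cat > v.py <<'E'
from h import *
from scipy.optimize import minimize
from scipy.ndimage import map_coordinates
np.set_printoptions(precision=4,suppress=True)
th=np.linspace(0,2*np.pi,90,endpoint=False);C=np.stack([np.cos(th),np.sin(th),0*th],1)
def samp(g,c,r,T): 
    q=np.array([proj('wrist',c+r*k,T) for k in C]); return map_coordinates(g,[q[:,1],q[:,0]],order=1,mode='nearest')
def fit(im,T,c0,terms):
    g=cv2.GaussianBlur(cv2.cvtColor(im,cv2.COLOR_RGB2GRAY),(3,3),0).astype(float)
    def cost(p):
        T2=T.copy();T2[2,3]+=p[2]
        return -sum(w*samp(g,c0+[p[0],p[1],0],r,T2).mean() for r,w in terms)
    best=min((minimize(cost,[a,b,d],method='Nelder-Mead',options=dict(initial_simplex=np.array([[a,b,d],[a+.003,b,d],[a,b+.003,d],[a,b,d+.008]]),xatol=1e-4,fatol=.01)) for a in(-.004,.004) for b in(-.004,.004) for d in(0,.015)),key=lambda s:s.fun)
    return c0[:2]+best.x[:2],best.x[2],-best.fun
MT=[(.029,1),(.0257,-.6),(.0325,-.4)]; LT=[(.032,1),(.0342,-1)]
M0=np.array([.5133,.1303,.095]);L0=np.array([.508,-.325,.030])
E
cat > v1.py <<'E'
from v import *
for n,c0,terms in (('mouth',M0,MT),('lid',L0,LT)):
    for psi in ((180,0) if n=='mouth' else (0,180)):
        s=np.cos(np.radians(psi))
        robot.move_to([c0[0]-.079*s,c0[1],.20 if n=='mouth' else .16],[180,0,psi]); robot.pause(.25)
        T=toolpose();im=grab('wrist',f'{n}{psi}.png');np.save(f'{n}{psi}.npy',T)
        print(n,psi,fit(im,T,c0,terms))
print(robot.current_time_s())
E
python3 v1.py
```

```text
Traceback (most recent call last):
  File "v1.py", line 7, in <module>
    print(n,psi,fit(im,T,c0,terms))
                ~~~^^^^^^^^^^^^^^^
  File "v.py", line 13, in fit
    best=min((minimize(cost,[a,b,d],method='Nelder-Mead',options=dict(initial_simplex=np.array([[a,b,d],[a+.003,b,d],[a,b+.003,d],[a,b,d+.008]]),xatol=1e-4,fatol=.01)) for a in(-.004,.004) for b in(-.004,.004) for d in(0,.015)),key=lambda s:s.fun)
  File "v.py", line 13, in <genexpr>
    best=min((minimize(cost,[a,b,d],method='Nelder-Mead',options=dict(initial_simplex=np.array([[a,b,d],[a+.003,b,d],[a,b+.003,d],[a,b,d+.008]]),xatol=1e-4,fatol=.01)) for a in(-.004,.004) for b in(-.004,.004) for d in(0,.015)),key=lambda s:s.fun)
              ~~~~~~~~^^^^^^^^^^^^^^^^^^^^^^^^^^^^^^^^^^^^^^^^^^^^^^^^^^^^^^^^^^^^^^^^^^^^^^^^^^^^^^^^^^^^^^^^^^^^^^^^^^^^^^^^^^^^^^^^^^^^^^^^^^^^^^^^^^^^^^^^^^^^^^^^^
  File "v.py", line 12, in cost
    return -sum(w*samp(g,c0+[p[0],p[1],0],r,T2).mean() for r,w in terms)
            ~~~^^^^^^^^^^^^^^^^^^^^^^^^^^^^^^^^^^^^^^^^^^^^^^^^^^^^^^^^^
  File "v.py", line 12, in <genexpr>
    return -sum(w*samp(g,c0+[p[0],p[1],0],r,T2).mean() for r,w in terms)
                  ~~~~^^^^^^^^^^^^^^^^^^^^^^^^^
  File "v.py", line 7, in samp
    q=np.array([proj('wrist',c+r*k,T) for k in C]); return map_coordinates(g,[q[:,1],q[:,0]],order=1,mode='nearest')
                ~~~~^^^^^^^^^^^^^^^^^
  File "h.py", line 25, in proj
    c,W=cam_world(cam,T);K=np.array(c['mtx']);q=np.linalg.inv(W)@np.append(p,1);q=np.array([q[0],-q[1],-q[2]])
        ~~~~~~~~~^^^^^^^
  File "h.py", line 11, in cam_world
    c=vision.calibration(cam)
ValueError: time passes only in moves, steps and waits
```

```bash
python3 - <<'E'
s=open('v.py').read()
s=s.replace("def samp(","CAL=vision.calibration('wrist');KK=np.array(CAL['mtx']);TTC=np.array(CAL['T_tool_cam'])\ndef projv(P,T):\n    q=(np.linalg.inv(T@TTC)@np.c_[P,np.ones(len(P))].T)[:3]*[[1],[-1],[-1]]\n    r=np.hypot(q[0],q[1]);t=np.arctan2(r,q[2])/r\n    return np.stack([KK[0,0]*q[0]*t+KK[0,2],KK[1,1]*q[1]*t+KK[1,2]],1)\ndef samp(",1)
s=s.replace("q=np.array([proj('wrist',c+r*k,T) for k in C])","q=projv(c+r*C,T)")
open('v.py','w').write(s)
s=open('v1.py').read()
s=s.replace("for n,c0","T=np.load('mouth180.npy');print('mouth 180',fit(cv2.imread('pics/mouth180.png')[:,:,::-1].copy(),T,M0,MT))\nfor n,c0",1).replace("((180,0) if","((0,) if")
open('v1.py','w').write(s)
E
python3 v1.py
```

```text
mouth 180 (array([0.5099, 0.1293]), np.float64(0.007772810778602096), np.float64(9.794682648387756))
mouth 0 (array([0.5173, 0.1342]), np.float64(0.00023588757201874425), np.float64(77.88080430742443))
lid 0 (array([ 0.5085, -0.3239]), np.float64(0.0022600921946949837), np.float64(155.2491492838975))
lid 180 (array([ 0.5068, -0.326 ]), np.float64(0.0034713964747203102), np.float64(132.95225962699237))
31.05
```

```bash
cat > o.py <<'E'
from v import *
out=[]
for n,psi,c0,f,dz in (('mouth',180,M0,(.5133,.1303),.003),('mouth',0,M0,(.5173,.1342),.0002),('lid',0,L0,(.5085,-.3239),.0023),('lid',180,L0,(.5068,-.326),.0035)):
    T=np.load(f'{n}{psi}.npy');T[2,3]+=dz;im=cv2.imread(f'pics/{n}{psi}.png')
    c=np.array([*f,c0[2]]);u,v=projv(c[None],T)[0].astype(int);h=65
    u=min(max(u,h),640-h);v=min(max(v,h),480-h);print(n,psi,u,v)
    a=cv2.resize(im[v-h:v+h,u-h:u+h],(390,295),interpolation=2) if 0 else cv2.resize(im[v-49:v+49,u-h:u+h],(390,294),interpolation=2)
    for r in ((.027,.031) if n=='mouth' else (.033,)):
        for q in (projv(c+r*C,T)-[u-h,v-49])*3+1: cv2.circle(a,tuple(int(k) for k in q),0,(0,0,255),-1)
    out.append(a)
cv2.imwrite('pics/o.png',np.vstack([np.hstack(out[:2]),np.hstack(out[2:])]))
E
python3 o.py
```

```text
mouth 180 318 127
mouth 0 310 121
lid 0 315 127
lid 180 314 125
```

View pics/o.png

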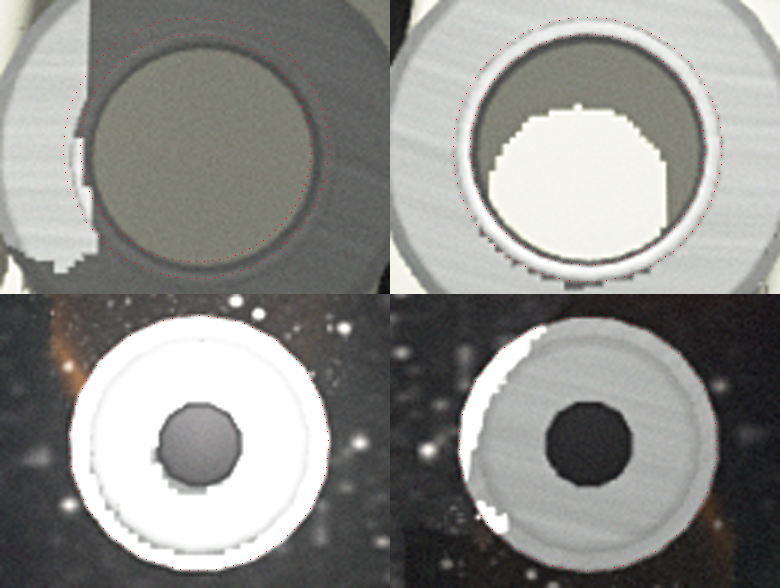

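The lid circles fit well; averaging the two yaws gives a lid centre of (0.5077, −0.3250). Combining both mouth views with the camera offset gives a mouth centre of (0.5165, 0.1334), agreeing within 0.4 mm. Next I pick up the stack by the rim.

```bash
cat > p.py <<'E'
from h import *
np.set_printoptions(precision=4,suppress=True)
x,y=.5077,-.3250
fingers.gripper_to(.95,40)
robot.move_to([x,y,.09],[180,0,90])
robot.line_to([x,y,.015],velocity=.1,f_stop=6)
print(robot.line_to([x,y,-.03],velocity=.03,f_stop=4),robot.current_tool_pos())
p=np.array(robot.current_tool_pos());p[:2]=x,y
robot.line_to(p+[0,0,.016],velocity=.06)
f0=np.array(robot.current_contact_force())
fingers.gripper_to(.5,40)
print(robot.current_finger_gap(),robot.current_gripper_force(),np.array(robot.current_contact_force())-f0,robot.current_tool_pos())
E
python3 p.py
```

```text
True [ 0.5075 -0.3248 -0.019 ]
0.7508551161433359 43.64866068586707 [-0.3116  1.8944  5.6614] [ 0.5077 -0.3248 -0.0027]
```

```bash
cat > l.py <<'E'
from h import *
np.set_printoptions(precision=4,suppress=True)
p=np.array(robot.current_tool_pos())
robot.line_to([.5077,-.325,p[2]+.15],velocity=.15)
print(robot.current_finger_gap(),robot.current_contact_force())
robot.line_to([.5165,.1334,p[2]+.15],velocity=.25)
robot.line_to([.5165,.1334,p[2]+.108],velocity=.1)
robot.pause(.2)
print(robot.current_finger_gap(),robot.current_tool_pos(),robot.current_time_s(),robot.current_contact_force())
j=grab('scene');w=grab('wrist','carry_w.png');cv2.imwrite('pics/carry.png',np.hstack([cv2.resize(j[170:290,220:340,::-1],(400,400),interpolation=2),cv2.resize(w[60:260,210:410,::-1],(400,400),interpolation=2)]))
E
python3 l.py
```

```text
0.7495567282706136 [-0.196  -0.5798 -3.2023]
0.7484015951336357 [0.5173 0.1335 0.1062] 39.375 [-0.4626  0.5336 -2.5793]
```

View pics/carry.png

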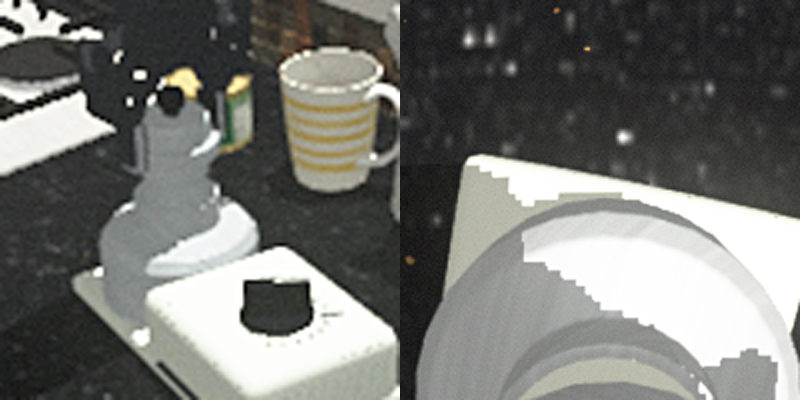

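The stack is held level just above the mouth. Lowering slowly under a force guard.

```bash
cat > n.py <<'E'
from h import *
np.set_printoptions(precision=4,suppress=True)
zg=-.0027; mx,my=.5165,.1334
best=None
for dx,dy in ((0,0),(.0015,0),(-.0015,0),(0,.0015),(0,-.0015)):
    c=np.array([mx+dx,my+dy])
    robot.line_to([*c,zg+.101],velocity=.06)
    s=robot.line_to([*c,zg+.0755],velocity=.03,f_stop=5)
    p=np.array(robot.current_tool_pos());print(dx,dy,s,p,'lid z',p[2]-zg,robot.current_contact_force())
    if p[2]-zg<.0795: break
print(robot.current_time_s())
E
python3 n.py
```

```text
0 0 True [0.5165 0.1334 0.0742] lid z 0.0769446579611014 [ 0.5657 -0.1809  4.7807]
40.5
```

The lid went home on the first try (z 0.0769 against a target of 0.077). I'll release it, then go for the knob.

```bash
cat > k.py <<'E'
from h import *
np.set_printoptions(precision=4,suppress=True)
mx,my=.5165,.1334
fingers.gripper_to(.95,40); robot.pause(.3)
robot.line_to([mx,my,.165],velocity=.12); robot.pause(.1)
j=grab('scene');cv2.imwrite('pics/seat.png',cv2.resize(j[170:290,220:340,::-1],(600,600),interpolation=2))
fingers.gripper_to(.45,30)
print(robot.line_to([mx,my,.115],velocity=.06,f_stop=4),robot.current_tool_pos())
f0=np.array(robot.current_contact_force())
fingers.gripper_to(0,30)
print(robot.current_finger_gap(),robot.current_gripper_force(),np.array(robot.current_contact_force())-f0,robot.current_tool_pos(),robot.current_time_s())
E
python3 k.py
```

```text
False [0.5169 0.1334 0.1154]
0.21493934526569775 29.230399131774902 [-0.6566  1.3914  2.2386] [0.5169 0.1335 0.1156] 43.9583
```

View pics/seat.png

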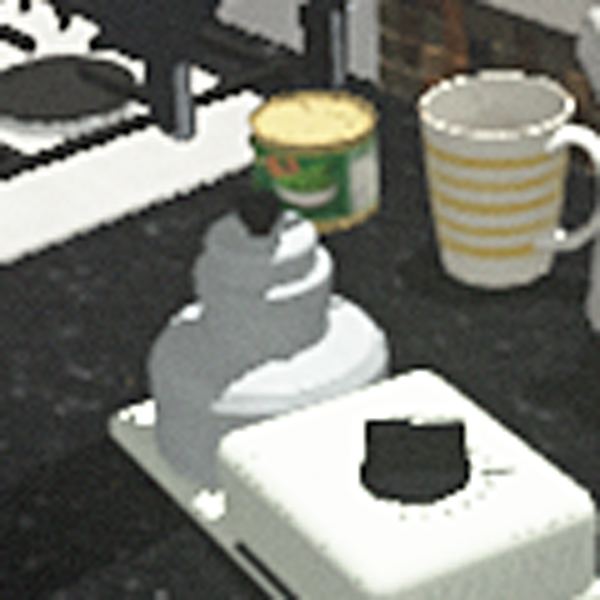

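The stack is seated level with the outer lid nested, and the knob is gripped (gap about 18 mm). Lifting straight up.

```bash
cat > u.py <<'E'
from h import *
np.set_printoptions(precision=4,suppress=True)
p=np.array(robot.current_tool_pos())
robot.line_to(p+[0,0,.035],velocity=.03); print(robot.current_finger_gap(),robot.current_contact_force())
robot.line_to(p+[0,0,.135],velocity=.08); robot.pause(.5)
print(robot.current_finger_gap(),robot.current_gripper_force(),robot.current_contact_force(),robot.current_tool_pos(),robot.current_time_s())
j=grab('scene');cv2.imwrite('pics/end.png',cv2.resize(j[110:290,220:340,::-1],(400,600),interpolation=2))
E
python3 u.py
```

```text
0.21380377273024892 [ 0.4526 -1.0997 -0.3063]
0.21923267185392378 29.29077297449112 [ 0.5189 -0.2634 -1.4341] [0.5169 0.1335 0.2506] 47.1917
```

View pics/end.png

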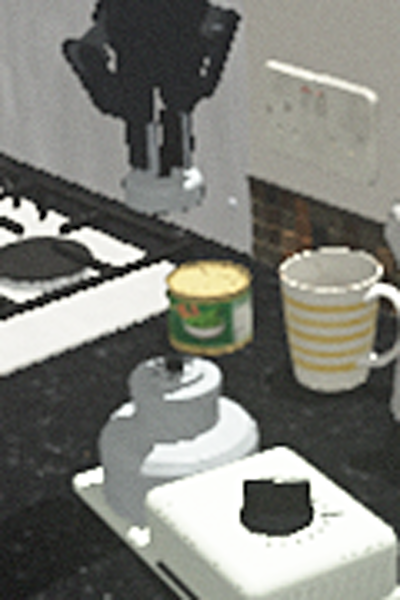

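The outer lid hangs level in the gripper about 13 cm up, the inner lid is seated in the pot, and nothing else has moved. Handing in.

```bash
python3 -c "
from station import workorder; print(workorder.close_job())"
```

```text
the job is handed in; nothing more can be done
None
```

I handed the job in at about 47 s of robot time: the dial is at the long mark to within a few degrees, the inner lid is seated in the pot, and the outer lid is held level about 13 cm above where it sat; no verdict came back.

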